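# Park the index plunger and run the carriage to its stop

## Robot

A 7-joint arm with a two-finger parallel gripper is mounted at the origin on the work surface; the furniture and walls round the work are solid. World frame = base frame: x ahead of the robot, y to its left, z up, the work surface at z = 0. Lengths are in m, angles in rad, forces in N, time in s.
With the tool pointing down it reaches from about 0.35 to 0.9 m from the base axis. Payload 8.1 kg.
Tool frame: the origin (TCP) lies on the centre line of the jaws, within the pads' length; the fingertips stand 22 mm ahead of it and the grasp point (between the pads) lies 3 mm ahead of it; z points along the fingers, y is the direction in which the jaws open and shut (so a half turn about z gives the same grasp; the last joint's range is limited). The gripper opens to 92 mm and grips with 3 to 60 N. Pads are 19 mm wide; open, the fingers measure 130 mm over their backs; the gripper's body (75 mm by 190 mm) begins 47 mm behind the grasp point.
Start: joints at [1.128, 0.434, 0.025, 1.573, -0.012, 1.134, -0.075], TCP at [0.208, -0.589, 0.228] pointing down, gripper open.
Joint ranges: [-2.62, 2.62], [-0.44, 2.09], [-1.27, 1.32], [0.08, 2.57], [-1.32, 4.46], [0.12, 2], [-2.74, 2.74]. Speed limits (rad/s): [2.22, 2.22, 3.01, 3.01, 3.14, 3.14, 3.14].

## Interface

Orientations are given as a rotation vector (axis times angle).
In Python, from cell import arm gives the robot as it stands.
- The arm moves only by the shell command python3 -m pendant 'ROWS' [FORCE]. ROWS is JSON, a list that holds one entry, the list of rows, each a list of 7 numbers: the shift along the tool's x, y, z in units of 0.04 m (1.0 is 0.04 m), then the turn, a rotation vector about the tool's x, y, z in units of 0.08 rad (1.0 is 0.08 rad), then the closure, from 0 (fully open) to 1 (shut). In form: [[[tx, ty, tz, ax, ay, az, fingers], ...]]. A call has 1 to 20 rows; each row shifts and turns the commanded pose from where the row before left it, along the tool's axes as they then stand; what a row does not reach is not made up. A row lasts 1/12 s, in which the tool goes at most 41.7 mm and 7.16 degrees, less where a joint would pass 70% of its speed; a pose out of reach is approached as far as the arm can. A call with a number of a shift or a turn outside -1 to 1 is refused whole. A call with a gripper value outside its range is refused whole. The fingers move at their own pace and stop on an object; FORCE is the grip in N (left out, the last holds). Time passes only in rows, so rows that do not move let the fingers close. It gives the time, the measured TCP pose, the force and the opening at its end, in the units of the state.
- arm.observe(): the state, without advancing time (a new reading comes with each control period).
- arm.get_image(name): name is "side" or "top"; returns a dict with "img" (480x640x3 uint8, red, green, blue), "z_map" (480x640 float32, m along the optical axis (not along the pixel's ray), 0 where there is no reading), "K" (3x3 intrinsics, pixels), "R" (3x3) and "t" (3): a world point X has camera coordinates R X + t. Camera axes: x right, y down, z forward; pixel columns grow to the right and rows downward; lengths in m; the calibration is good to about 2 mm. A picture is of the moment at which its call begins.
- arm.sign_off(): hands the job in, once; it reports no verdict.
The state is a dict: "clock": time; "joints": joint angles; "dq": joint speeds; "joint_efforts": joint torques, N m; "position": TCP position; "ee_rot": TCP orientation; "force": force on the tool from outside, world axes, zero at the start; "ft_torque": the same for the moment, N m; "width": opening from 0.0 (shut) to 1.0 (fully open).
Only numpy, scipy, OpenCV 4.12 (cv2) and the standard library are available. Lean on these libraries where they do the work, as an engineer would, in place of code of your own. Each camera call takes 0.05 s, during which the arm holds its last target.

## Task

Free the carriage of the bench fixture: pull its sprung index plunger up by the black handle and turn it clockwise (seen from above) until it drops into the rest notch, so that it stays retracted when let go. Then slide the carriage, by its upright tab, gently all the way against the rubber buffer of the end stop, and let go. Do not force the plunger or the carriage, and leave the loose parts round the fixture where they are.

Things in the scene. Friction and masses are not known exactly. Their poses are not given: they have to be found in the camera images.
- fixture: Steel bench fixture, fixed: base 112 x 280 x 10 mm (x +-56, y -130 to 150), rails along y, an aluminium bridge over the -y end (x +-55, y -105 to -55, top 54 mm high), an end stop with a rubber buffer at the +y end (26 mm high). Origin on the bench, x across, z up; the carriage runs along +y to the stop.
- plunger: Sprung plunger, upright through the bridge at fixture x = 0, y = -80 mm. Its z in the fixture frame is the lift: 0 locks the carriage (free from 5 mm), 8 in the rest notch, 13 with the cross pin on the ring's land, 18 at the hard stop. The spring pulls down 6 N at lift 0, 12 N at 18 mm. Over 45 N between plunger or handle and the fixture counts as forcing.
- handle_top (a point): Middle of the top of the plunger's black bar handle, on its axis, 108 mm above the bench when locked; rises and turns with it. Bar 50 mm long (point x) x 12 thick (y) x 24 high, on an 12 mm round hub. Start: bar within 6 degrees of the fixture's x axis, with a few degrees of play until lifted over 13 mm. Parking is clockwise from above (negative about z).
- cross_pin (a point): Middle of the plunger's cross pin, 4 mm square, 41 long along the bar, 49 mm below handle_top. With the bar about 32 degrees clockwise of the fixture's x axis the pin always has land under it. The rest notch (5.6 mm wide, 5 deep) follows at 54 to 84 degrees, elsewhere each time: see or feel it. Held high the pin passes over; let ride under the spring it drops in and the turn is blocked.
- ring_top (a point): Centre of the rest ring on the bridge, level with its land, 70 mm above the bench, on the plunger axis: 38 mm wide, clamped, with two deep gaps (the locked position), two lands and a narrow rest notch in the middle of each land. This point does not turn with the ring. A handle let go on the land stays at 13 mm lift: not parked.
- carriage: Aluminium carriage plate 72 mm wide with a small grey casting (57 mm high). Its origin is the fixture's when locked (play +-1.5 mm); its y in the fixture frame is the travel, about 60 mm at the rubber buffer. Friction 2 N, stays where left, locked while the plunger is down. Over 45 N between it and the fixture (plunger, buffer) counts as forcing.
- tab_top (a point): Middle of the top edge of the carriage's upright aluminium tab, 100 mm above the bench, at y = 50 mm of the carriage. Tab 44 mm wide (x) x 12 mm thick (y, the sliding direction), free on both sides for its upper 40 mm; axes as the fixture's.
- spark_plug: Loose bystander: spark plug lying on the robot's side of the fixture, 74 mm long, 23 mm high; origin under its middle.
- piston_cap: Loose bystander: round metal cap 39 mm across, 34 mm high, beyond the fixture; origin under its middle.
- spanner: Loose bystander: combination spanner 162 x 27 x 8 mm lying beyond the fixture; origin under its middle.

How it is judged:
By the outcome, as a careful person would: the job done as asked, in the order asked, and still so for the second after the job is handed in, with the robot touching nothing.
It also fails if it takes over 64 s, if anything falls off the work surface, if the arm or the gripper's body presses on something with over 40 N, if the wrist force passes 120 N, or if a joint passes its speed limit or range.

## Working session

There is one attempt and no reset: what is moved stays moved. The work goes in short steps, Python scripts to look and compute and a shell command to move; the robot and the scene stay as the last step left them, time stands still between calls to the robot, and variables do not carry over. Pictures are saved under pics/ and viewed, and the job is handed in when it is done.

```bash
ls; mkdir -p pics
python3 - <<'E'
from cell import arm
import cv2,numpy as np
print(arm.observe())
for n in("side","top"):
    d=arm.get_image(n); cv2.imwrite(f"pics/{n}0.png",d["img"][:,:,::-1]); np.savez(f"pics/{n}0.npz",**d)
    print(n,d["K"],d["R"],d["t"])
E
```

```text
pics
{'clock': 0.0, 'joints': array([ 1.12839013,  0.43522524,  0.02496188,  1.574076  , -0.01161215,
        1.13397915, -0.0751111 ]), 'dq': array([ 1.47556028e-04, -7.74987097e-05,  3.73501050e-04, -1.56115382e-03,
       -2.24357104e-03, -7.31288987e-04, -1.63364074e-04]), 'joint_efforts': array([-3.73687344e-04, -6.67853165e+01,  9.84773263e-01, -3.14456999e+01,
       -6.05644402e-02,  4.29920037e-02,  1.64664098e-04]), 'position': array([ 0.20810805, -0.58881197,  0.22705158]), 'ee_rot': array([-3.09490454e+00, -5.30832034e-01,  6.01501232e-04]), 'force': array([-0.05770404,  0.14616772, -0.28357755]), 'ft_torque': array([ 0.00407135,  0.00386863, -0.01097468]), 'width': 0.9971495008871484}
side [[530.18598453   0.         322.96478347]
 [  0.         530.18598453 232.73002175]
 [  0.           0.           1.        ]] [[ 0.94581753 -0.32368744  0.02560568]
 [-0.13280564 -0.45760784 -0.87918014]
 [ 0.29629693  0.82814341 -0.47580103]] [-0.47434979  0.19407761  0.66423038]
top [[614.24674147   0.         310.87475324]
 [  0.         614.24674147 236.70362651]
 [  0.           0.           1.        ]] [[ 0.02867193 -0.99917797 -0.02865832]
 [-0.98302822 -0.02298815 -0.18200842]
 [ 0.1812      0.03339047 -0.98287926]] [0.09473937 0.54971265 0.92490403]
```

View pics/side0.png

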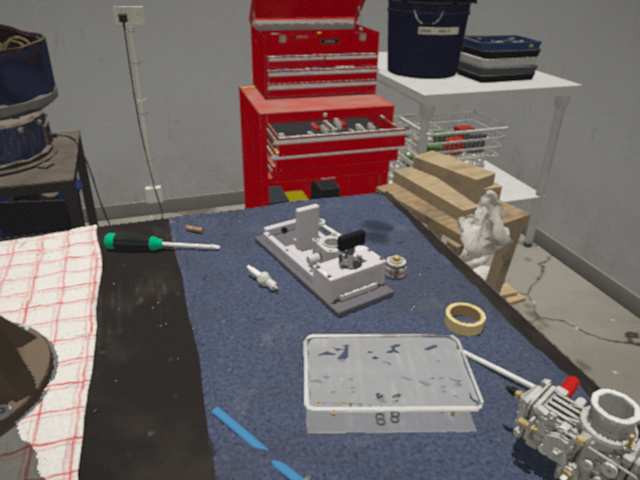

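View pics/top0.png

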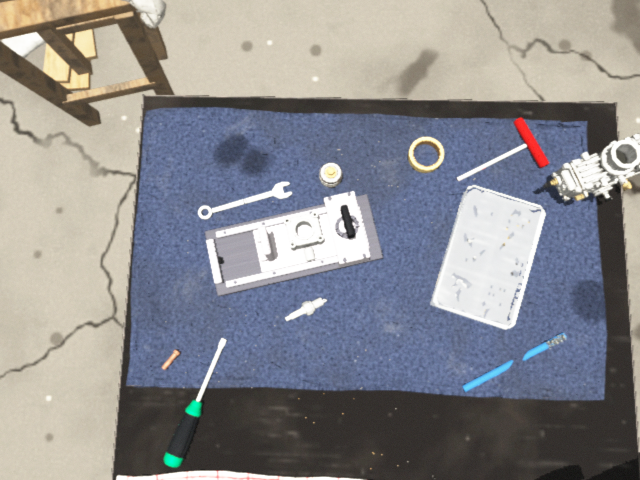

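The top view shows the fixture centred near (293,245), with the black bar at (347,221) and the tab near (267,243). The plug is at (306,309), the cap at (330,174) and the spanner at (245,200). Next I zoom in and measure.

```bash
cat > h.py <<'E'
import numpy as np,cv2
def load(n): return dict(np.load(n))
def ray(d,u,v,z):
    o=-d["R"].T@d["t"]; r=d["R"].T@np.linalg.inv(d["K"])@np.array([u,v,1.]); return o+r*(z-o[2])/r[2]
def proj(d,X):
    c=d["K"]@(d["R"]@np.asarray(X,float)+d["t"]); return c[:2]/c[2]
def cloud(d):
    z=d["z_map"]; v,u=np.mgrid[:480,:640]
    p=np.stack([(u-d["K"][0,2])/d["K"][0,0]*z,(v-d["K"][1,2])/d["K"][1,1]*z,z],-1)
    return (p-d["t"])@d["R"]
def crop(d,x0,y0,x1,y1,f,name):
    cv2.imwrite(name,cv2.resize(d["img"][y0:y1,x0:x1,::-1],None,fx=f,fy=f,interpolation=cv2.INTER_CUBIC))
E
python3 - <<'E'
from h import *
t=load("pics/top0.npz"); s=load("pics/side0.npz")
crop(t,195,160,395,310,4,"pics/tc.png"); crop(s,240,190,420,320,4,"pics/sc.png")
for d,(x0,y0,x1,y1),n in((t,(195,160,395,310),'top'),(s,(240,190,420,320),'side')):
    P=cloud(d); g=d["img"].max(2); m=np.zeros(g.shape,bool); m[y0:y1,x0:x1]=True
    # handle: dark and height 0.08-0.115
    h=m&(g<60)&(P[...,2]>.083)&(P[...,2]<.125)
    q=P[h]; print(n,"handle px",h.sum())
    if h.sum()>5:
        top=q[q[:,2]>.100]; print(len(top),top.mean(0),top.max(0),top.min(0))
        r=cv2.minAreaRect(top[:,:2].astype(np.float32)*1000); print(r)
    tab=m&(g>90)&(P[...,2]>.09)&(P[...,2]<.12); q=P[tab]; print("tab",tab.sum(),q.mean(0)); print(cv2.minAreaRect(q[:,:2].astype(np.float32)*1000))
    b=m&(P[...,2]>.007)&(P[...,2]<.2)
    if n=='top':
        print("base",cv2.minAreaRect(P[m&(P[...,2]>.006)&(P[...,2]<.016)&(g<130)][:,:2].astype(np.float32)*1000))
        cb=P[m]; print(np.percentile(cb[:,2],[1,5,20,50]))
E
```

```text
top handle px 147
138 [0.56150148 0.05275818 0.10679931] [0.58555441 0.06151031 0.11151648] [0.53972679 0.04264941 0.10190674]
((563.0238037109375, 53.10111618041992), (46.228546142578125, 11.245556831359863), 16.704288482666016)
tab 283 [0.53819247 0.15703913 0.09943244]
((547.9177856445312, 116.25244903564453), (46.86149597167969, 141.8299102783203), 15.829490661621094)
base ((560.1261596679688, 141.70606994628906), (148.01434326171875, 272.93072509765625), 14.566756248474121)
[-0.00535004 -0.0039159  -0.00207281  0.0009114 ]
side handle px 387
176 [0.56129694 0.04812775 0.10496965] [0.58564369 0.05917977 0.10908098] [0.53853083 0.04006335 0.10011422]
((562.1013793945312, 49.96406936645508), (47.98847961425781, 9.692450523376465), 15.636756896972656)
tab 189 [0.52941356 0.16661217 0.09665892]
((544.0853271484375, 117.640869140625), (45.4329833984375, 135.6249542236328), 13.487421989440918)
```

View pics/tc.png

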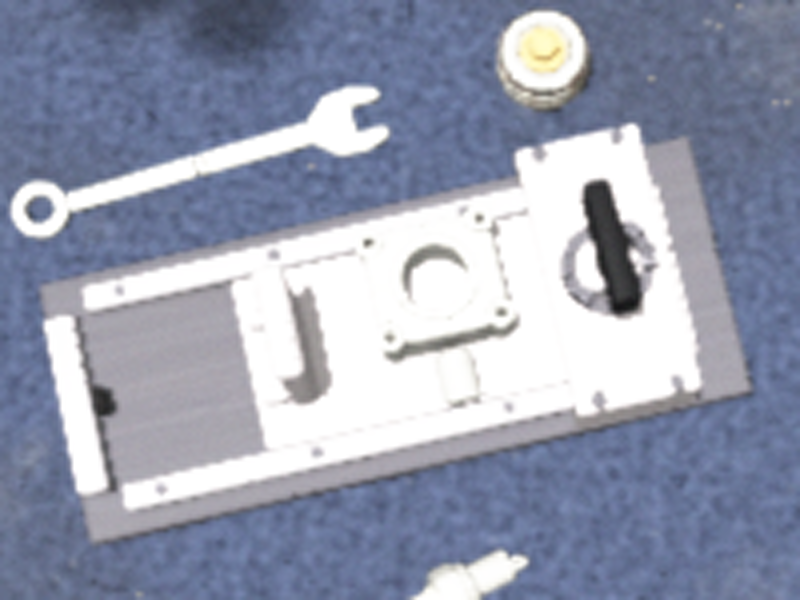

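View pics/sc.png

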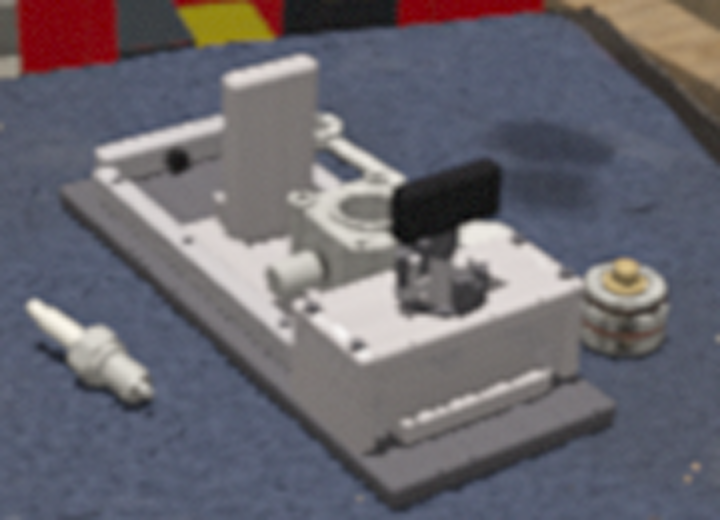

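The crops show the base corners at (40,287), (92,542), (750,392) and (690,138) in crop pixels. The bar runs from (597,185) to (626,308), and the tab top is between roughly (270,270) and (290,375).

Run:
```python
from h import *
t=load("pics/top0.npz"); s=load("pics/side0.npz")
c=[ray(t,195+u/4,160+v/4,.01)[:2] for u,v in((40,287),(92,542),(750,392),(690,138))]
c=np.array(c); print(c.round(4))
# corners in fixture: +x is away (image up) ? +y = carriage dir = image left
F=np.array([[.056,.15],[-.056,.15],[-.056,-.13],[.056,-.13]])
a=F-F.mean(0); b=c-c.mean(0)
th=np.arctan2((a[:,0]*b[:,1]-a[:,1]*b[:,0]).sum(),(a*b).sum()); R=np.array([[np.cos(th),-np.sin(th)],[np.sin(th),np.cos(th)]])
o=c.mean(0)-R@F.mean(0); print("th",np.degrees(th),"o",o, "res",((F@R.T+o-c)*1000).round(1))
print("plunger",R@[0,-.08]+o,"tab",R@[0,.05]+o)
for d,n in((t,'top'),(s,'side')):
    for X in((0,-.08,.108),(.025,-.08,.108),(-.025,-.08,.108),(0,.05,.1),(.022,.05,.1),(-.022,.05,.1),(0,.15,.026)):
        print(n,X,proj(d,[*(R@X[:2]+o),X[2]]).round(1))
# handle blob
for d,n,bx in((t,'top',(330,200,370,240)),(s,'side',(330,225,375,252))):
    g=d["img"].max(2); x0,y0,x1,y1=bx; m=np.zeros(g.shape,np.uint8); m[y0:y1,x0:x1]=(g[y0:y1,x0:x1]<50)
    k,l,st,ce=cv2.connectedComponentsWithStats(m); i=1+st[1:,4].argmax(); print(n,st[i],ce[i])
    if n=='top':
        print(cv2.minAreaRect(np.argwhere(l==i)[:,::-1].astype(np.float32)))
        P=cloud(d)[(l==i)]; P=P[P[:,2]>.1]; print(P.mean(0)); 
        q=np.array([ray(d,u,v,.108)[:2] for v,u in np.argwhere(l==i)]); w,V=np.linalg.eigh(np.cov(q.T)); print(q.mean(0),np.degrees(np.arctan2(V[1,1],V[0,1])))
```

```text
[[ 0.559   0.2876]
 [ 0.4533  0.2598]
 [ 0.5219 -0.0083]
 [ 0.6289  0.0176]]
th 14.39687968858659 o [0.54329259 0.12946655] res [[ 1.2  1.1]
 [-1.6  1.1]
 [-0.6 -2.1]
 [ 1.  -0.1]]
plunger [0.56318356 0.05197881] tab [0.53086073 0.17789639]
top (0, -0.08, 0.108) [348.1 220.2]
top (0.025, -0.08, 0.108) [344.2 204.4]
top (-0.025, -0.08, 0.108) [351.9 236.2]
top (0, 0.05, 0.1) [264.1 240.4]
top (0.022, 0.05, 0.1) [261.2 226.5]
top (-0.022, 0.05, 0.1) [267.2 254.4]
top (0, 0.15, 0.026) [208.9 262. ]
side (0, -0.08, 0.108) [351.5 233.1]
side (0.025, -0.08, 0.108) [364.3 229.2]
side (-0.025, -0.08, 0.108) [338.3 237.1]
side (0, 0.05, 0.1) [307.3 206.4]
side (0.022, 0.05, 0.1) [317.9 203.7]
side (-0.022, 0.05, 0.1) [296.4 209.2]
side (0, 0.15, 0.026) [279.7 221.5]
top [347 232   8   6  22] [350.45454545 235.04545455]
((350.18914794921875, 234.86488342285156), (7.233555316925049, 4.6031718254089355), 9.462322235107422)
[0.54194697 0.04824681 0.10525604]
[0.54060693 0.0480116 ] 86.78337196413634
side [338 231  27  20 363] [350.95592287 240.20385675]
```

```bash
python3 - <<'E'
from h import *
for n in("top","side"):
    d=load(f"pics/{n}0.npz"); P=cloud(d).reshape(-1,3); P=P[d["z_map"].reshape(-1)>0]
    a=np.array([.208,-.589]); b=np.array([.5625,.052]); L=np.linalg.norm(b-a); e=(b-a)/L
    s=(P[:,:2]-a)@e; w=(P[:,:2]-a)@[-e[1],e[0]]
    m=(s>-.1)&(s<L+.1)&(abs(w)<.15); Q=P[m]; print(n,Q[:,2].max(),Q[Q[:,2]>.12][:5])
E
python3 -m pendant '[[[0.5,-0.443,0,0,0,0,0],[0.5,-0.443,0,0,0,0,0],[0.5,-0.443,0,0,0,0,0],[0.5,-0.443,0,0,0,0,0]]]'
python3 -c "
from cell import arm; print(arm.observe()['joints'])"
```

```text
top 0.11151647579154204 []
side 0.10908097689757988 []
clock: 0.43
position: [0.2603, -0.4945, 0.2273]
ee_rot: [-3.096, -0.53, 0.001]
force: [0.0, 0.5, 0.0]
width: 0.998
[ 0.9981568   0.32948336 -0.00994659  1.73589292  0.00361495  1.07718641
 -0.24438424]
```

```bash
python3 -m pendant '[[[0.584,-0.518,0,0,0,0,0],[0.584,-0.518,0,0,0,0,0],[0.584,-0.518,0,0,0,0,0],[0.584,-0.518,0,0,0,0,0],[0.584,-0.518,0,0,0,0,0],[0.584,-0.518,0,0,0,0,0],[0.584,-0.518,0,0,0,0,0],[0.584,-0.518,0,0,0,0,0],[0.584,-0.518,0,0,0,0,0],[0.584,-0.518,0,0,0,0,0],[0.584,-0.518,0,0,0,0,0],[0.584,-0.518,0,0,0,0,0],[0.584,-0.518,0,0,0,0,0],[0.584,-0.518,0,0,0,0,0],[0.584,-0.518,0,0,0,0,0],[0.584,-0.518,0,0,0,0,0],[0.584,-0.518,0,0,0,0,0],[0.584,-0.518,0,0,0,0,0],[0.584,-0.518,0,0,0,0,0],[0.584,-0.518,0,0,0,0,0]]]'
python3 -c "
from cell import arm; print(arm.observe()['joints'])"
```

```text
clock: 2.1
position: [0.5628, 0.0519, 0.2275]
ee_rot: [3.096, 0.531, -0.001]
force: [0.0, -0.1, -0.1]
width: 0.996
[ 0.06384902  0.3649962  -0.33687879  1.69966026  0.13282921  1.10016242
 -1.54420901]
```

```bash
python3 -m pendant '[[[0,0,0,0,0,-1,0],[0,0,0,0,0,-1,0],[0,0,0,0,0,-1,0],[0,0,0,0,0,-1,0],[0,0,0,0,0,-1,0],[0,0,0,0,0,-1,0],[0,0,0,0,0,-1,0],[0,0,0,0,0,-1,0],[0,0,0,0,0,-1,0],[0,0,0,0,0,-1,0]]]'
python3 -c "
from cell import arm; print(arm.observe()['joints'])"
```

```text
clock: 2.93
position: [0.5622, 0.0505, 0.2274]
ee_rot: [-2.642, -1.7, 0.001]
force: [-0.2, 0.6, 0.9]
width: 1.001
[ 0.18698908  0.38875335 -0.50507646  1.69116033  0.20552042  1.11564322
 -0.80467459]
```

```bash
python3 -m pendant '[[[0,0,0,0,0,-1,0],[0,0,0,0,0,-1,0],[0,0,0,0,0,-1,0],[0,0,0,0,0,-1,0],[0,0,0,0,0,-1,0],[0,0,0,0,0,-1,0],[0,0,0,0,0,-1,0],[0,0,0,0,0,-1,0],[0,0,0,0,0,-1,0],[0,0,0,0,0,-1,0],[0,0,0,0,0,-1,0],[0,0,0,0,0,-1,0],[0,0,0,0,0,-1,0],[0,0,0,0,0,-1,0],[0,0,0,0,0,-1,0],[0,0,0,0,0,-1,0],[0,0,0,0,0,-1,0],[0,0,0,0,0,-1,0]]]'
python3 -m pendant '[[[0,0,0,0,0,-1,0],[0,0,0,0,0,-1,0],[0,0,0,0,0,-1,0],[0,0,0,0,0,-1,0],[0,0,0,0,0,-1,0],[0,0,0,0,0,-1,0],[0,0,0,0,0,-1,0],[0,0,0,0,0,-1,0],[0,0,0,0,0,-1,0],[0,0,0,0,0,-1,0],[0,0,0,0,0,0,0]]]'
python3 -c "
from cell import arm; print(arm.observe()['joints'])"
```

```text
clock: 4.43
position: [0.5622, 0.0504, 0.2274]
ee_rot: [-0.865, -3.019, 0.001]
force: [-0.3, 0.8, 0.2]
width: 1.004
clock: 5.35
position: [0.5623, 0.0502, 0.2273]
ee_rot: [0.378, -3.118, -0.0]
force: [-0.1, 0.2, 0.1]
width: 0.998
[ 0.51062201  0.53581907 -1.02534475  1.66595263  0.48316274  1.21896577
  1.18743313]
```

```bash
python3 -m pendant '[[[-0.024,0.04,0,0,0,-0.37,0],[0,0,0.6,0,0,0,0],[0,0,0.6,0,0,0,0],[0,0,0.6,0,0,0,0],[0,0,0.5,0,0,0,0],[0,0,0,0,0,0,0]]]'
python3 - <<'E'
from cell import arm
from h import *
for n in("side","top"):
    d=arm.get_image(n); np.savez(f"pics/{n}1.npz",**d)
    crop(d,*((270,120,430,260) if n=='side' else (270,150,430,290)),4,f"pics/{n}1.png")
E
```

```text
clock: 5.85
position: [0.5609, 0.0513, 0.1321]
ee_rot: [0.417, -3.108, 0.001]
force: [-1.3, 0.2, -0.4]
width: 1.002
```

View pics/side1.png

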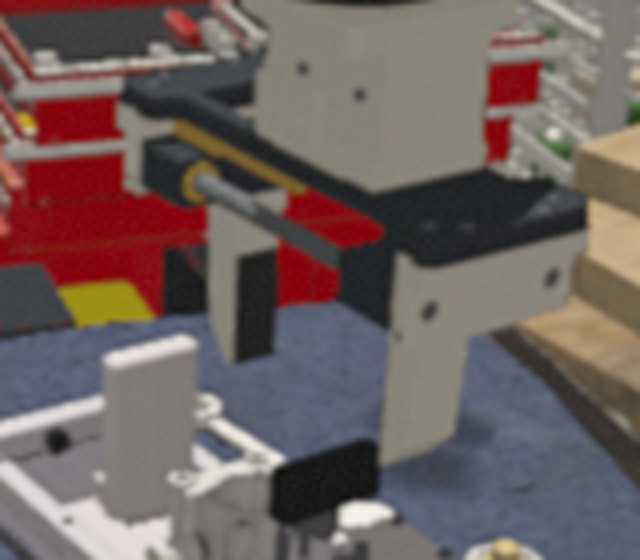

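View pics/top1.png

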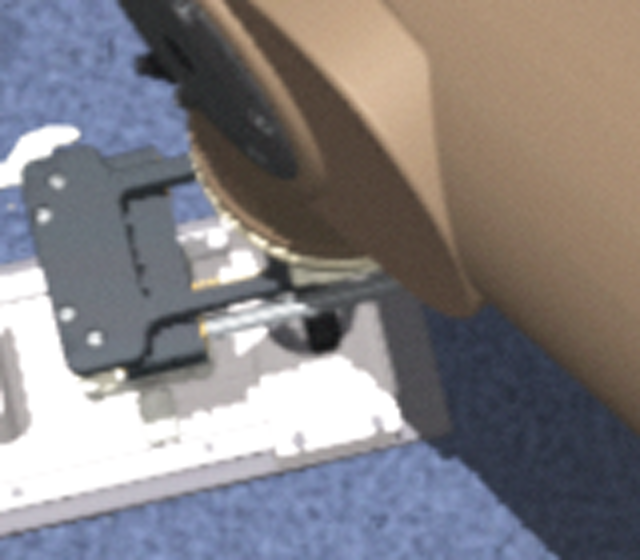

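The gripper straddles the bar, with the bar at about (325,480) in the side crop between both fingers. I go down and close.

```bash
python3 -m pendant '[[[-0.05,0,0.4,0,0,0,0],[0,0,0.38,0,0,0,0],[0,0,0,0,0,0,0]]]'
python3 -m pendant '[[[0,0,0,0,0,0,0.5],[0,0,0,0,0,0,0.8],[0,0,0,0,0,0,1],[0,0,0,0,0,0,1],[0,0,0,0,0,0,1],[0,0,0,0,0,0,1],[0,0,0,0,0,0,1],[0,0,0,0,0,0,1]]]' 5
python3 -c "
from cell import arm; print(arm.observe()['ft_torque'])"
```

```text
clock: 6.2
position: [0.5647, 0.0526, 0.1041]
ee_rot: [0.418, -3.113, 0.001]
force: [-0.5, 0.5, -0.9]
width: 0.999
clock: 6.87
position: [0.565, 0.0529, 0.1047]
ee_rot: [0.419, -3.113, 0.0]
force: [1.2, 0.1, 0.4]
width: 0.47
[ 0.14764516 -0.1551964   0.03414418]
```

```bash
python3 -m pendant '[[[0.05,0,0.06,0,0,0,1],[0,0,0,0,0,0,1],[0,0,0,0,0,0,1],[0,0,0,0,0,0,1],[0,0,0,0,0,0,1],[0,0,0,0,0,0,1],[0,0,0,0,0,0,1],[0,0,0,0,0,0,1],[0,0,0,0,0,0,1]]]' 5
python3 -c "
from cell import arm; print(arm.observe()['ft_torque'])"
```

```text
clock: 7.62
position: [0.5631, 0.0524, 0.1022]
ee_rot: [0.419, -3.113, 0.0]
force: [0.0, -0.8, -0.5]
width: 0.131
[ 0.04885365 -0.16441643 -0.01580838]
```

```bash
python3 -m pendant '[[[0,0,0,0,0,0,1],[0,0,0,0,0,0,1],[0,0,-0.1,0,0,0,1],[0,0,-0.1,0,0,0,1],[0,0,-0.1,0,0,0,1],[0,0,-0.08,0,0,0,1],[0,0,0,0,0,0,1],[0,0,0,0,0,0,1]]]' 40
python3 - <<'E'
from cell import arm
from h import *
o=arm.observe();print(o['ft_torque'],o['joints'])
d=arm.get_image("side"); np.savez("pics/side2.npz",**d); crop(d,270,140,430,260,5,"pics/side2.png")
E
```

```text
clock: 8.28
position: [0.5628, 0.0523, 0.1173]
ee_rot: [0.419, -3.113, 0.0]
force: [0.9, 1.1, -11.2]
width: 0.126
[ 0.31550401 -0.60695234  0.01802955] [ 0.45141111  0.64686796 -0.94870369  1.79485494  0.61037733  1.02467398
  1.10244593]
```

View pics/side2.png

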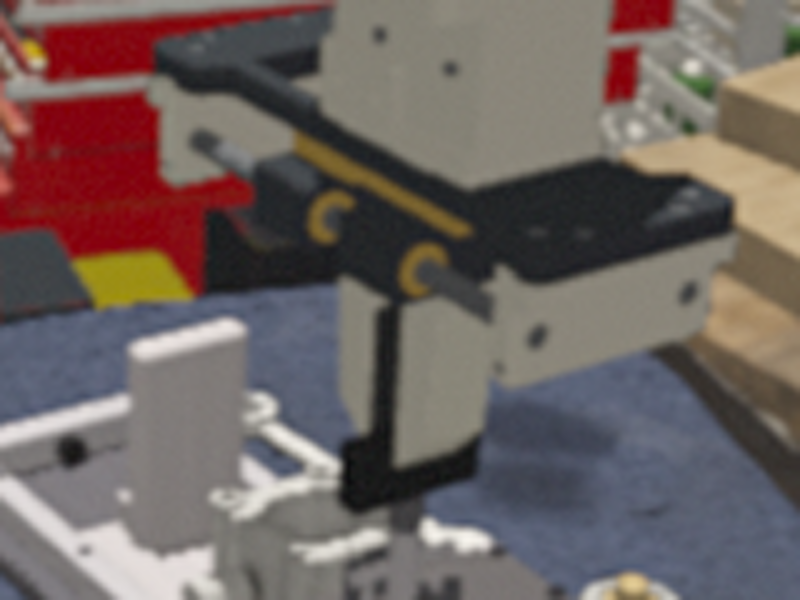

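The handle is up 15 mm with about 11 N of pull, which fits the spring. I turn it clockwise while it is held high.

```bash
python3 -m pendant '[[[0,0,0,0,0,0.5,1],[0,0,0,0,0,0.5,1],[0,0,0,0,0,0.5,1],[0,0,0,0,0,0.5,1],[0,0,0,0,0,0,1]]]' 
python3 -c "
from cell import arm; print(arm.observe()['ft_torque'])"
```

```text
clock: 8.75
position: [0.5628, 0.0523, 0.1172]
ee_rot: [0.166, -3.137, 0.0]
force: [2.4, 1.3, -12.2]
width: 0.125
[ 0.41107047 -0.57041745 -0.01852471]
```

```bash
python3 -m pendant '[[[0,0,0,0,0,0.8,1],[0,0,0,0,0,0.8,1],[0,0,0,0,0,0.8,1],[0,0,0,0,0,0.8,1],[0,0,0,0,0,0.8,1],[0,0,0,0,0,0.8,1],[0,0,0,0,0,0.8,1],[0,0,0,0,0,0.8,1],[0,0,0,0,0,0.8,1],[0,0,0,0,0,0,1],[0,0,0,0,0,0,1]]]' 
python3 -c "
from cell import arm; o=arm.observe();print(o['ft_torque'],o['joints'])"
```

```text
clock: 9.67
position: [0.5629, 0.0527, 0.1173]
ee_rot: [-0.724, -3.057, -0.0]
force: [2.8, 2.1, -13.7]
width: 0.125
[ 0.54038718 -0.64505771 -0.01200139] [ 0.34698853  0.57885083 -0.76922895  1.80277225  0.48348983  0.95833416
  0.47852585]
```

```bash
python3 -m pendant '[[[0,0,0,0,0,0,1],[0,0,0,0,0,0,1],[0,0,0,0,0,0,1],[0,0,0,0,0,0,1]]]' 3
python3 -c "
from cell import arm; o=arm.observe();print(o['ft_torque'])"
```

```text
clock: 10.0
position: [0.5632, 0.0527, 0.1179]
ee_rot: [0.727, 3.056, 0.0]
force: [-2.0, 0.1, -0.8]
width: 0.135
[0.3703925  0.15250659 0.06604517]
```

```bash
python3 -m pendant '[[[0,0,0,0,0,0.5,1],[0,0,0,0,0,0.5,1],[0,0,0,0,0,0.5,1],[0,0,0,0,0,0.5,1],[0,0,0,0,0,0.3,1],[0,0,0,0,0,0.3,1],[0,0,0,0,0,0,1]]]' 3
python3 -c "
from cell import arm; o=arm.observe();print(o['ft_torque'])"
python3 -m pendant '[[[0,0,0,0,0,0.3,1],[0,0,0,0,0,0.3,1],[0,0,0,0,0,0.3,1],[0,0,0,0,0,0,1]]]' 3
python3 -c "
from cell import arm; o=arm.observe();print(o['ft_torque'])"
```

```text
clock: 10.58
position: [0.5635, 0.0526, 0.1179]
ee_rot: [1.043, 2.962, 0.001]
force: [0.7, 1.3, 1.3]
width: 0.16
[ 0.26937893 -0.14805033  0.12079087]
clock: 10.92
position: [0.5633, 0.0526, 0.1177]
ee_rot: [1.151, 2.923, 0.001]
force: [0.7, 2.2, 2.4]
width: 0.178
[ 0.45873538 -0.17573523  0.14574764]
```

Opening grew from 12 to 16 mm: the bar lags the jaws because pin friction on the land beats a 3 N grip. I'll use a little more grip.

```bash
python3 -m pendant '[[[0,0,0,0,0,0,1],[0,0,0,0,0,0,1],[0,0,0,0,0,0,1]]]' 6
python3 -c "
from cell import arm; o=arm.observe();print(o['ft_torque'])"
python3 -m pendant '[[[0,0,0,0,0,0,1],[0,0,0,0,0,0,1],[0,0,0,0,0,0,1]]]' 9
python3 - <<'E'
from cell import arm
from h import *
o=arm.observe();print(o['ft_torque'],o['joints'])
d=arm.get_image("side"); np.savez("pics/side3.npz",**d); crop(d,290,180,420,280,6,"pics/side3.png")
E
```

```text
clock: 11.17
position: [0.5633, 0.0526, 0.1176]
ee_rot: [1.147, 2.924, 0.001]
force: [-0.3, 1.4, 3.9]
width: 0.166
[ 0.38327693 -0.18417664  0.05516251]
clock: 11.42
position: [0.5633, 0.0525, 0.1176]
ee_rot: [1.148, 2.924, 0.001]
force: [1.0, 1.3, 4.4]
width: 0.162
[ 0.4389735  -0.2878953   0.13045835] [ 0.30348815  0.55706012 -0.6991076   1.80580314  0.43560225  0.93773672
  0.23780652]
```

View pics/side3.png

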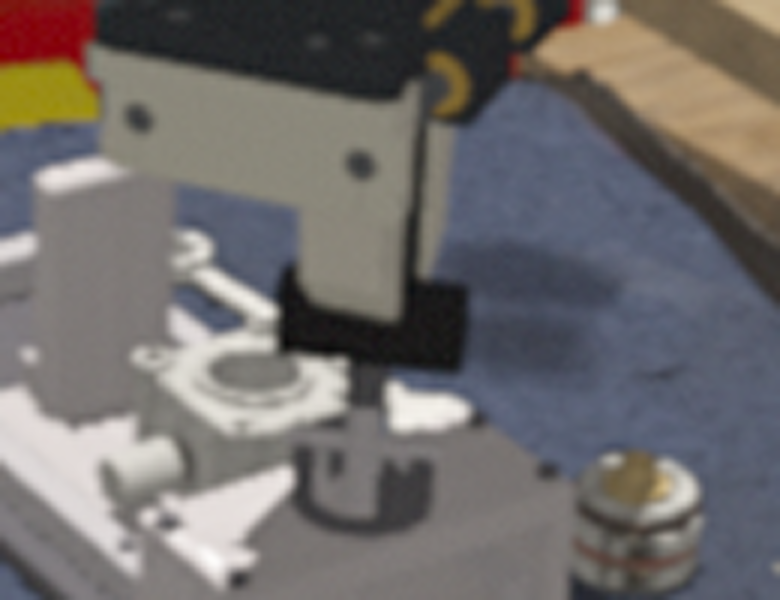

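Run:
```python
from h import *
d=load("pics/side3.npz")
for lift in(8,13):
  for rel in(-48,-57):
    a=np.radians(14.4+rel); e=np.array([np.cos(a),np.sin(a)]); n=np.array([-e[1],e[0]])
    print(lift,rel)
    for x,y,z in((25,-6,24),(25,-6,0),(-25,-6,24),(-25,-6,0),(25,6,24),(-25,6,24)):
        X=[*(np.array([.5631,.0522])+e*x/1000+n*y/1000),.084+(z+lift)/1000]
        print((x,y,z),((proj(d,X)-[290,180]+.5)*6).round(0))
```

```text
8 -48
(25, -6, 24) [464. 318.]
(25, -6, 0) [458. 400.]
(-25, -6, 24) [273. 291.]
(-25, -6, 0) [270. 372.]
(25, 6, 24) [473. 297.]
(-25, 6, 24) [284. 270.]
8 -57
(25, -6, 24) [457. 324.]
(25, -6, 0) [451. 407.]
(-25, -6, 24) [274. 283.]
(-25, -6, 0) [271. 364.]
(25, 6, 24) [472. 304.]
(-25, 6, 24) [292. 264.]
13 -48
(25, -6, 24) [465. 301.]
(25, -6, 0) [459. 383.]
(-25, -6, 24) [274. 273.]
(-25, -6, 0) [270. 355.]
(25, 6, 24) [474. 280.]
(-25, 6, 24) [285. 253.]
13 -57
(25, -6, 24) [458. 307.]
(25, -6, 0) [452. 390.]
(-25, -6, 24) [275. 266.]
(-25, -6, 0) [272. 348.]
(25, 6, 24) [474. 287.]
(-25, 6, 24) [293. 247.]
```

The bar's lower edge, from (283,350) to (462,370), fits a lift of about 13 mm and a bar angle of about -45°. So it is still on the land and lagging the jaws. I raise the grip, which still slips before it could force anything.

```bash
python3 -m pendant '[[[0,0,0,0,0,0,1],[0,0,0,0,0,0,1],[0,0,0,0,0,0,1],[0,0,0,0,0,0,1]]]' 16
python3 -c "
from cell import arm; o=arm.observe();print(o['ft_torque'])"
```

```text
clock: 11.8
position: [0.5634, 0.0524, 0.1176]
ee_rot: [1.148, 2.924, 0.001]
force: [2.1, 1.5, 3.7]
width: 0.14
[ 0.43006883 -0.79875249  0.12035775]
```

```bash
python3 -m pendant '[[[0,0,0.02,0,0,0.2,1],[0,0,0,0,0,0.2,1],[0,0,0,0,0,0,1]]]' 16
python3 -c "
from cell import arm; o=arm.observe();print(o['ft_torque'])"
```

```text
clock: 12.05
position: [0.5635, 0.0525, 0.1173]
ee_rot: [1.196, 2.904, 0.001]
force: [0.8, 1.2, 10.6]
width: 0.136
[ 0.28887597 -0.37642721  0.1942548 ]
```

```bash
for i in 1; do python3 -m pendant '[[[0,0,0,0,0,0.2,1],[0,0,0,0,0,0.2,1],[0,0,0,0,0,0,1]]]' 16
python3 -c "
from cell import arm; o=arm.observe();print(o['ft_torque'])"; python3 -m pendant '[[[0,0,0,0,0,0.2,1],[0,0,0,0,0,0.2,1],[0,0,0,0,0,0,1]]]' 16
python3 -c "
from cell import arm; o=arm.observe();print(o['ft_torque'])"; done
```

```text
clock: 12.3
position: [0.5635, 0.0525, 0.1173]
ee_rot: [1.242, 2.884, 0.001]
force: [1.2, 1.0, 9.0]
width: 0.137
[ 0.35201113 -0.37184522  0.15261559]
clock: 12.55
position: [0.5635, 0.0525, 0.1173]
ee_rot: [1.288, 2.864, 0.001]
force: [1.2, 1.3, 9.9]
width: 0.138
[ 0.37789492 -0.36663436  0.16358088]
```

```bash
python3 -m pendant '[[[0,0,0,0,0,0.2,1],[0,0,0,0,0,0.2,1],[0,0,0,0,0,0,1]]]' 16
python3 -c "
from cell import arm; o=arm.observe();print(o['ft_torque'])"; python3 -m pendant '[[[0,0,0,0,0,0.2,1],[0,0,0,0,0,0.2,1],[0,0,0,0,0,0,1]]]' 16
python3 -c "
from cell import arm; o=arm.observe();print(o['ft_torque'])"; python3 -m pendant '[[[0,0,0,0,0,0.2,1],[0,0,0,0,0,0.2,1],[0,0,0,0,0,0,1]]]' 16
python3 -c "
from cell import arm; o=arm.observe();print(o['ft_torque'])"
```

```text
clock: 12.8
position: [0.5635, 0.0525, 0.1173]
ee_rot: [1.334, 2.843, 0.001]
force: [1.1, 1.2, 9.0]
width: 0.13
[ 0.37409554 -0.39951868  0.13167502]
clock: 13.05
position: [0.5635, 0.0525, 0.1172]
ee_rot: [1.379, 2.821, 0.001]
force: [2.4, 1.7, 9.6]
width: 0.13
[ 0.33906978 -0.44233294  0.16118795]
clock: 13.3
position: [0.5635, 0.0524, 0.1172]
ee_rot: [1.425, 2.799, 0.001]
force: [1.9, 1.0, 9.4]
width: 0.137
[ 0.39932215 -0.49924822  0.16936556]
```

```bash
python3 -m pendant '[[[0,0,0,0,0,0.2,1],[0,0,0,0,0,0.2,1],[0,0,0,0,0,0,1]]]' 16
python3 -c "
from cell import arm; o=arm.observe();print(o['ft_torque'])"; python3 -m pendant '[[[0,0,0,0,0,0.2,1],[0,0,0,0,0,0.2,1],[0,0,0,0,0,0,1]]]' 16
python3 -c "
from cell import arm; o=arm.observe();print(o['ft_torque'])"; python3 -m pendant '[[[0,0,0,0,0,0.2,1],[0,0,0,0,0,0.2,1],[0,0,0,0,0,0,1]]]' 16
python3 -c "
from cell import arm; o=arm.observe();print(o['ft_torque'])"
```

```text
clock: 13.55
position: [0.5635, 0.0524, 0.1171]
ee_rot: [1.469, 2.776, 0.001]
force: [2.0, 0.8, 7.5]
width: 0.135
[ 0.40380471 -0.52645663  0.14364963]
clock: 13.8
position: [0.5634, 0.0524, 0.1169]
ee_rot: [1.513, 2.752, 0.001]
force: [2.6, 1.8, 4.9]
width: 0.131
[ 0.48661574 -0.77478874  0.13856264]
clock: 14.05
position: [0.5631, 0.0519, 0.1154]
ee_rot: [-1.559, -2.727, 0.0]
force: [8.6, 2.5, -10.7]
width: 0.128
[ 0.53003213 -1.78910358  0.01966056]
```

The vertical force flipped from +10 to -11 N and the tool sank 2 mm, so the pin is over the notch. I relax the grip to let it drop.

```bash
python3 -m pendant '[[[0,0,0,0,0,0,1],[0,0,0,0,0,0,1],[0,0,0,0,0,0,1]]]' 3
python3 - <<'E'
from cell import arm
from h import *
o=arm.observe();print(o['ft_torque'],o['force'],o['position'])
d=arm.get_image("side"); np.savez("pics/side4.npz",**d); crop(d,290,180,420,280,6,"pics/side4.png")
for lift in(8,13):
    rel=-73
    a=np.radians(14.4+rel); e=np.array([np.cos(a),np.sin(a)]); n=np.array([-e[1],e[0]])
    print(lift,rel)
    for x,y,z in((25,-6,24),(25,-6,0),(-25,-6,24),(-25,-6,0),(25,6,24),(-25,6,24)):
        X=[*(np.array([.5631,.0522])+e*x/1000+n*y/1000),.084+(z+lift)/1000]
        print((x,y,z),((proj(d,X)-[290,180]+.5)*6).round(0))
E
```

```text
clock: 14.3
position: [0.5632, 0.0522, 0.1159]
ee_rot: [-1.557, -2.728, -0.0]
force: [4.3, 1.9, -3.4]
width: 0.132
[ 0.50361413 -1.34522453 -0.04857498] [ 4.33068534  1.91950849 -3.42796304] [0.56317216 0.05216758 0.11587946]
8 -73
(25, -6, 24) [438. 334.]
(25, -6, 0) [432. 416.]
(-25, -6, 24) [282. 271.]
(-25, -6, 0) [279. 352.]
(25, 6, 24) [466. 317.]
(-25, 6, 24) [311. 256.]
13 -73
(25, -6, 24) [439. 316.]
(25, -6, 0) [433. 399.]
(-25, -6, 24) [283. 254.]
(-25, -6, 0) [280. 335.]
(25, 6, 24) [467. 299.]
(-25, 6, 24) [311. 239.]
```

View pics/side4.png

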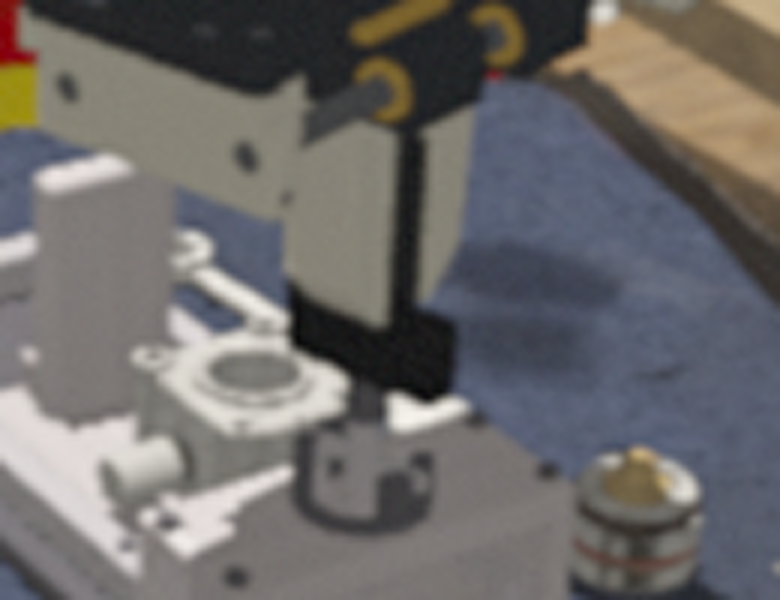

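```bash
python3 -m pendant '[[[0,0,0,0,0,0.1,1],[0,0,0,0,0,0.1,1],[0,0,0,0,0,0,0.7],[0,0,0,0,0,0,0.7],[0,0,0,0,0,0,0.7],[0,0,0,0,0,0,0.7]]]' 3
python3 - <<'E'
from cell import arm
from h import *
d=arm.get_image("side"); np.savez("pics/side5.npz",**d); crop(d,290,180,420,280,6,"pics/side5.png")
E
```

```text
clock: 14.85
position: [0.5623, 0.0519, 0.1162]
ee_rot: [-1.578, -2.716, 0.002]
force: [0.2, 0.0, -0.2]
width: 0.295
```

View pics/side5.png

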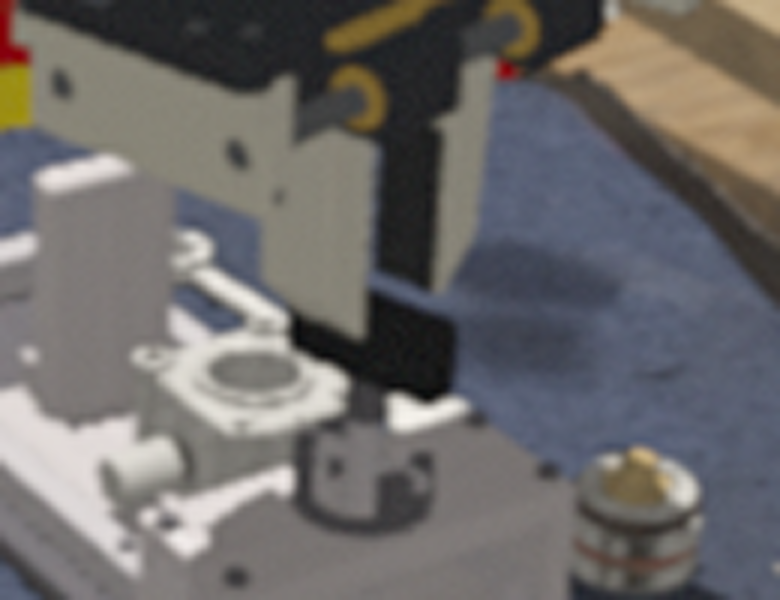

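```bash
python3 -m pendant '[[[0,0,0,0,0,0,0.4],[0,0,0,0,0,0,0.4],[0,0,0,0,0,0,0.4],[0,0,-0.4,0,0,0,0.4],[0,0,-0.7,0,0,0,0.4],[0,0,-0.7,0,0,0,0.4],[0,0,-0.5,0,0,0,0.4],[0,0,0,0,0,0,0.4]]]' 3
python3 - <<'E'
from cell import arm
from h import *
d=arm.get_image("side"); np.savez("pics/side6.npz",**d); crop(d,290,180,420,280,6,"pics/side6.png")
for nm in("side0","side6"):
    d=load(f"pics/{nm}.npz"); P=cloud(d); g=d["img"].max(2); m=np.zeros(g.shape,bool); m[215:255,330:375]=1
    h=m&(g<60)&(np.linalg.norm(P[...,:2]-[.563,.052],axis=-1)<.032)&(P[...,2]>.075)&(P[...,2]<.14)
    q=P[h]; print(nm,h.sum(),np.percentile(q[:,2],[2,5,50,95,98]),cv2.minAreaRect(q[:,:2].astype(np.float32)*1000), np.argwhere(h).mean(0))
E
```

```text
clock: 15.57
position: [0.5652, 0.0533, 0.213]
ee_rot: [1.575, 2.712, 0.006]
force: [-0.1, 0.2, 0.5]
width: 0.598
side0 401 [0.08027291 0.08443806 0.09837358 0.10789036 0.10820744] ((562.5728149414062, 49.62998962402344), (49.534122467041016, 10.575244903564453), 16.136037826538086) [240.4563591  350.93516209]
side6 397 [0.09379602 0.09573162 0.10743481 0.11564275 0.11588652] ((560.6475219726562, 49.355796813964844), (12.98550033569336, 48.76120376586914), 36.874881744384766) [235.56423174 351.60957179]
```

View pics/side6.png

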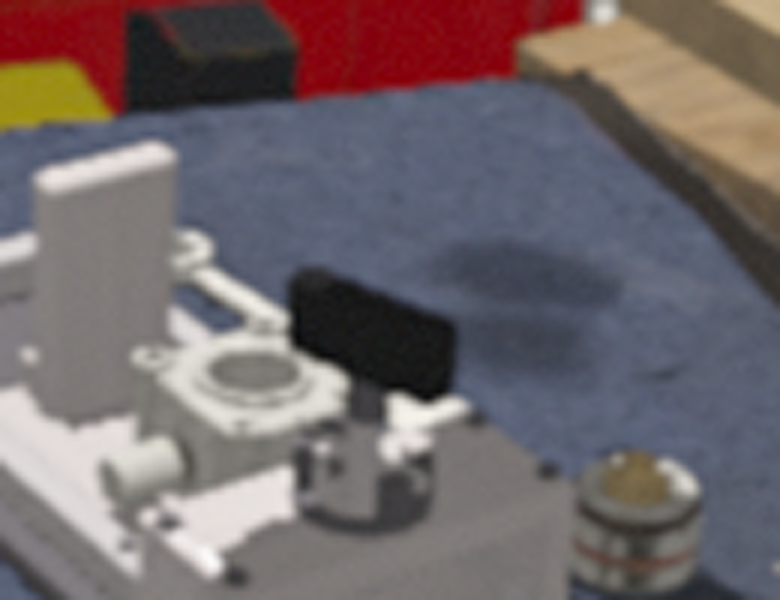

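The plunger is parked: the handle top rose 7.7 mm by depth, and the bar sits about 68° clockwise. Now the tab.

```bash
python3 -m pendant '[[[0,0,0,0,0,-1,0],[0,0,0,0,0,-1,0],[0,0,0,0,0,-1,0],[0,0,0,0,0,-1,0],[0,0,0,0,0,-1,0],[0,0,0,0,0,-1,0],[0,0,0,0,0,-1,0],[0,0,0,0,0,-1,0],[0,0,0,0,0,-1,0],[0,0,0,0,0,-1,0],[0,0,0,0,0,-1,0],[0,0,0,0,0,-1,0],[0,0,0,0,0,-1,0],[0,0,0,0,0,-1,0],[0,0,0,0,0,-1,0],[0,0,0,0,0,-1,0],[0,0,0,0,0,-0.3,0],[0,0,0,0,0,0,0]]]'
python3 - <<'E'
from cell import arm
from h import *
from scipy.spatial.transform import Rotation as Ro
o=arm.observe(); R=Ro.from_rotvec(o['ee_rot']).as_matrix(); print(R.round(3),o['joints'])
for nm in("top0","side6"):
    d=load(f"pics/{nm}.npz"); P=cloud(d); g=d["img"].min(2)
    h=(g>90)&(np.linalg.norm(P[...,:2]-[.531,.178],axis=-1)<.04)&(P[...,2]>.092)&(P[...,2]<.11)
    q=P[h]; print(nm,h.sum(),q.mean(0),cv2.minAreaRect(q[:,:2].astype(np.float32)*1000))
T=np.array([.531,.178,.1]); print("to tab, tool units",R.T@(T-o['position'])/.04)
E
```

```text
clock: 17.12
position: [0.5626, 0.0522, 0.2077]
ee_rot: [0.394, -3.115, -0.001]
force: [0.1, 0.6, 0.3]
width: 1.0
[[-0.969 -0.249 -0.001]
 [-0.249  0.969  0.   ]
 [ 0.001  0.001 -1.   ]] [ 0.48151176  0.54090239 -0.98087406  1.69222806  0.48178414  1.17322634
  1.1956254 ]
top0 228 [0.53158093 0.17859446 0.09895314] ((531.9210815429688, 178.95103454589844), (43.46473693847656, 12.081767082214355), 15.033222198486328)
side6 149 [0.528324   0.17455764 0.09716338] ((529.57080078125, 176.1315155029297), (43.66105651855469, 14.818122863769531), 8.80183219909668)
to tab, tool units [-0.02038236  3.24267045  2.69345477]
```

```bash
python3 -m pendant '[[[0,0.54,0,0,0,0,0],[0,0.54,0,0,0,0,0],[0,0.54,0,0,0,0,0],[0,0.54,0,0,0,0,0],[0,0.54,0,0,0,0,0],[0,0.54,0,0,0,0,0],[0,0,0.45,0,0,0,0],[0,0,0.45,0,0,0,0],[0,0,0.45,0,0,0,0],[0,0,0,0,0,0,0]]]'
python3 - <<'E'
from cell import arm
from h import *
o=arm.observe(); print(o['joints'])
d=arm.get_image("side"); np.savez("pics/side7.npz",**d); crop(d,220,110,400,270,4,"pics/side7.png")
E
```

```text
clock: 17.95
position: [0.529, 0.1766, 0.1513]
ee_rot: [0.391, -3.112, 0.003]
force: [-0.3, -0.0, 0.5]
width: 1.005
[ 0.226966    0.58635433 -0.94195091  1.77505406  0.53556865  1.06603971
  0.91250608]
```

View pics/side7.png

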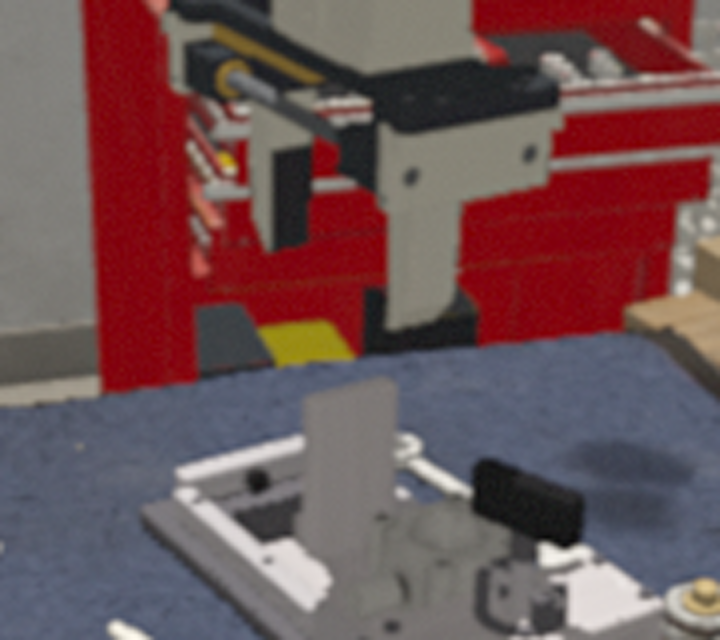

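The gripper straddles the tab (tab top at about (350,385) in the crop). The parked handle is at (530,500).

```bash
python3 -m pendant '[[[-0.03,0.03,0.4,0,0,0,0],[0,0,0.4,0,0,0,0],[0,0,0.4,0,0,0,0],[0,0,0.24,0,0,0,0.3],[0,0,0,0,0,0,0.5],[0,0,0,0,0,0,0.7],[0,0,0,0,0,0,1],[0,0,0,0,0,0,1],[0,0,0,0,0,0,1],[0,0,0,0,0,0,1],[0,0,0,0,0,0,1],[0,0,0,0,0,0,1],[0,0,0,0,0,0,1],[0,0,0,0,0,0,1]]]' 8
```

```text
clock: 19.17
position: [0.5317, 0.1793, 0.097]
ee_rot: [0.394, -3.117, 0.0]
force: [-0.0, 0.0, -0.4]
width: 0.254
```

```bash
python3 -m pendant '[[[0,0,0,0,0,0,1],[0,0,0,0,0,0,1],[0,0,0,0,0,0,1],[0,0,0,0,0,0,1],[0,0,0,0,0,0,1]]]' 8
python3 -c "
from cell import arm; o=arm.observe();print(o['ft_torque'])"
```

```text
clock: 19.58
position: [0.5317, 0.1792, 0.097]
ee_rot: [0.394, -3.117, 0.0]
force: [0.3, -2.0, 0.2]
width: 0.127
[-0.1140179  -0.19576056  0.01560547]
```

```bash
python3 -m pendant '[[[0,0.06,0,0,0,0,1],[0,0.1,0,0,0,0,1],[0,0.1,0,0,0,0,1],[0,0,0,0,0,0,1]]]' 8
python3 -c "
from cell import arm; o=arm.observe();print(o['ft_torque'])"
```

```text
clock: 19.92
position: [0.5287, 0.1907, 0.097]
ee_rot: [-0.396, 3.116, 0.001]
force: [0.2, 0.9, -1.3]
width: 0.129
[ 0.34436598 -0.09502132  0.00945232]
```

```bash
python3 -m pendant '[[[0,0.1,0,0,0,0,1],[0,0.1,0,0,0,0,1],[0,0.1,0,0,0,0,1],[0,0.1,0,0,0,0,1],[0,0.1,0,0,0,0,1],[0,0.1,0,0,0,0,1],[0,0.1,0,0,0,0,1],[0,0.1,0,0,0,0,1],[0,0.06,0,0,0,0,1],[0,0,0,0,0,0,1]]]' 8
python3 - <<'E'
from cell import arm
from h import *
d=arm.get_image("side"); np.savez("pics/side8.npz",**d); crop(d,220,150,400,310,4,"pics/side8.png")
E
```

```text
clock: 20.75
position: [0.5201, 0.2238, 0.097]
ee_rot: [0.396, -3.116, -0.001]
force: [-0.8, 0.4, -1.8]
width: 0.127
```

View pics/side8.png

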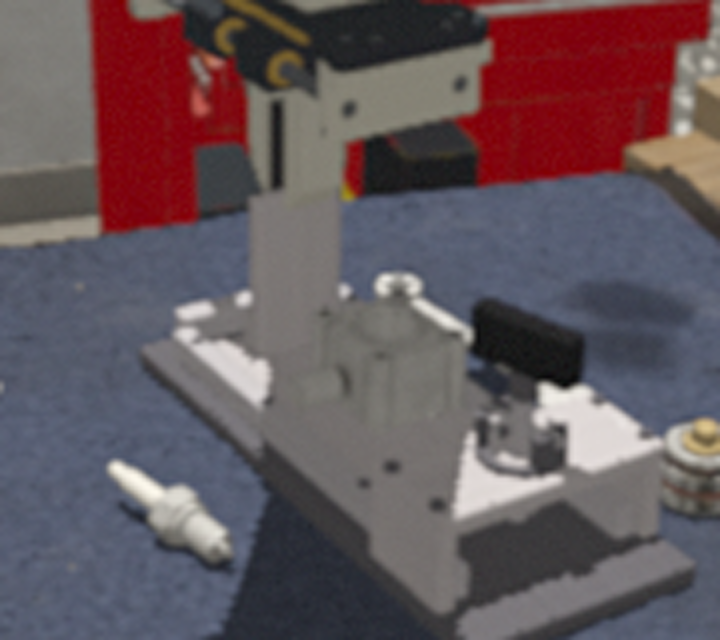

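The carriage has followed the gripper about 46 mm, and the handle is still parked. Now I approach the buffer slowly.

```bash
python3 -m pendant '[[[0,0.05,0,0,0,0,1],[0,0.05,0,0,0,0,1],[0,0.05,0,0,0,0,1],[0,0.05,0,0,0,0,1],[0,0.05,0,0,0,0,1],[0,0,0,0,0,0,1]]]' 8
python3 -m pendant '[[[0,0.02,0,0,0,0,1],[0,0.02,0,0,0,0,1],[0,0.02,0,0,0,0,1],[0,0,0,0,0,0,1]]]' 8
```

```text
clock: 21.3
position: [0.5178, 0.2329, 0.097]
ee_rot: [0.395, -3.117, -0.001]
force: [-0.4, -1.4, -1.1]
width: 0.129
clock: 21.63
position: [0.5173, 0.2348, 0.097]
ee_rot: [0.394, -3.117, 0.0]
force: [-0.5, -2.0, 0.1]
width: 0.131
```

```bash
python3 -m pendant '[[[0,0.02,0,0,0,0,1],[0,0.02,0,0,0,0,1],[0,0,0,0,0,0,1]]]' 8
python3 -m pendant '[[[0,0.01,0,0,0,0,1],[0,0.01,0,0,0,0,1],[0,0,0,0,0,0,1]]]' 8
```

```text
clock: 21.88
position: [0.5169, 0.2365, 0.097]
ee_rot: [0.395, -3.117, -0.0]
force: [-2.0, -2.0, 0.8]
width: 0.126
clock: 22.13
position: [0.5168, 0.2367, 0.097]
ee_rot: [0.394, -3.117, 0.001]
force: [-1.0, -4.0, 1.0]
width: 0.13
```

```bash
python3 -m pendant '[[[0,0.01,0,0,0,0,1],[0,0.01,0,0,0,0,1],[0,0,0,0,0,0,1]]]' 8
python3 -m pendant '[[[0,0.01,0,0,0,0,1],[0,0,0,0,0,0,1],[0,0,0,0,0,0,1]]]' 8
```

```text
clock: 22.38
position: [0.5168, 0.2368, 0.097]
ee_rot: [0.393, -3.117, 0.003]
force: [-1.4, -5.8, 2.5]
width: 0.131
clock: 22.63
position: [0.5168, 0.2368, 0.0969]
ee_rot: [0.393, -3.117, 0.004]
force: [-0.6, -7.6, 2.1]
width: 0.13
```

```bash
python3 -m pendant '[[[0,0.01,0,0,0,0,1],[0,0.01,0,0,0,0,1],[0,0,0,0,0,0,1],[0,0,0,0,0,0,1]]]' 15
python3 -m pendant '[[[0,0.01,0,0,0,0,1],[0,0,0,0,0,0,1],[0,0,0,0,0,0,1]]]' 15
```

```text
clock: 22.97
position: [0.5168, 0.2369, 0.0969]
ee_rot: [0.392, -3.117, 0.005]
force: [-0.0, -9.2, 4.3]
width: 0.13
clock: 23.22
position: [0.5168, 0.2368, 0.0969]
ee_rot: [0.392, -3.117, 0.006]
force: [-0.4, -10.2, 6.3]
width: 0.125
```

The carriage has stalled against the buffer at 10 N. I ease half of that off, then open the gripper.

```bash
python3 -m pendant '[[[0,-0.02,0,0,0,0,1],[0,0,0,0,0,0,1]]]' 8
python3 -m pendant '[[[0,0,0,0,0,0,0.7],[0,0,0,0,0,0,0.4],[0,0,0,0,0,0,0.2],[0,0,0,0,0,0,0],[0,0,0,0,0,0,0],[0,0,0,0,0,0,0],[0,0,0,0,0,0,0],[0,0,0,0,0,0,0],[0,0,0,0,0,0,0]]]' 8
python3 -m pendant '[[[0,0,-0.4,0,0,0,0],[0,0,-0.7,0,0,0,0],[0,0,-0.7,0,0,0,0],[0,0,-0.7,0,0,0,0],[0,0,-0.5,0,0,0,0],[0,0,0,0,0,0,0]]]'
python3 - <<'E'
from cell import arm
from h import *
for n in("side","top"):
    d=arm.get_image(n); np.savez(f"pics/{n}9.npz",**d)
    crop(d,*((220,180,400,320) if n=='side' else (190,160,390,310)),4,f"pics/{n}9.png")
d=load("pics/side9.npz"); P=cloud(d); g=d["img"].min(2)
for c in([.531,.178],[.516,.236]):
  for nm in("side6","side9"):
    d=load(f"pics/{nm}.npz"); P=cloud(d); g=d["img"].min(2)
    h=(g>70)&(np.linalg.norm(P[...,:2]-c,axis=-1)<.04)&(P[...,2]>.085)&(P[...,2]<.11); q=P[h]; print(c,nm,h.sum(),q.mean(0) if len(q) else 0)
for nm in("side6","side9"):
    d=load(f"pics/{nm}.npz"); P=cloud(d); g=d["img"].max(2); m=np.zeros(g.shape,bool); m[215:255,330:375]=1
    h=m&(g<60)&(np.linalg.norm(P[...,:2]-[.563,.052],axis=-1)<.032)&(P[...,2]>.075)&(P[...,2]<.14)
    print(nm,h.sum(),np.percentile(P[h][:,2],[5,95]))
E
```

```text
clock: 23.38
position: [0.5168, 0.2368, 0.0969]
ee_rot: [0.392, -3.117, 0.004]
force: [-0.3, -7.5, 3.0]
width: 0.129
clock: 24.13
position: [0.5164, 0.2387, 0.097]
ee_rot: [-0.394, 3.117, 0.0]
force: [-0.1, -0.6, -0.2]
width: 0.734
clock: 24.63
position: [0.5178, 0.2404, 0.2214]
ee_rot: [-0.394, 3.111, 0.004]
force: [0.5, 0.7, -0.1]
width: 0.996
[0.531, 0.178] side6 240 [0.52829532 0.17390598 0.0938327 ]
[0.531, 0.178] side9 0 0
[0.516, 0.236] side6 0 0
[0.516, 0.236] side9 219 [0.51350532 0.23246463 0.0935493 ]
side6 397 [0.09573162 0.11564275]
side9 412 [0.0939361 0.1155395]
```

View pics/side9.png

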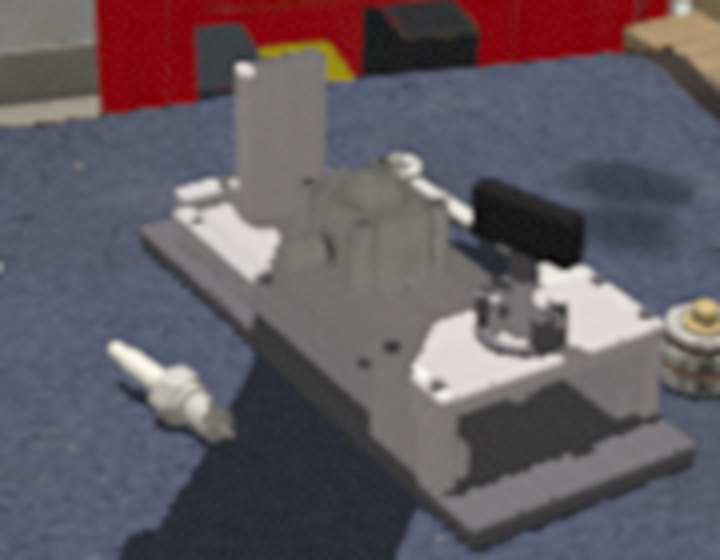

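View pics/top9.png

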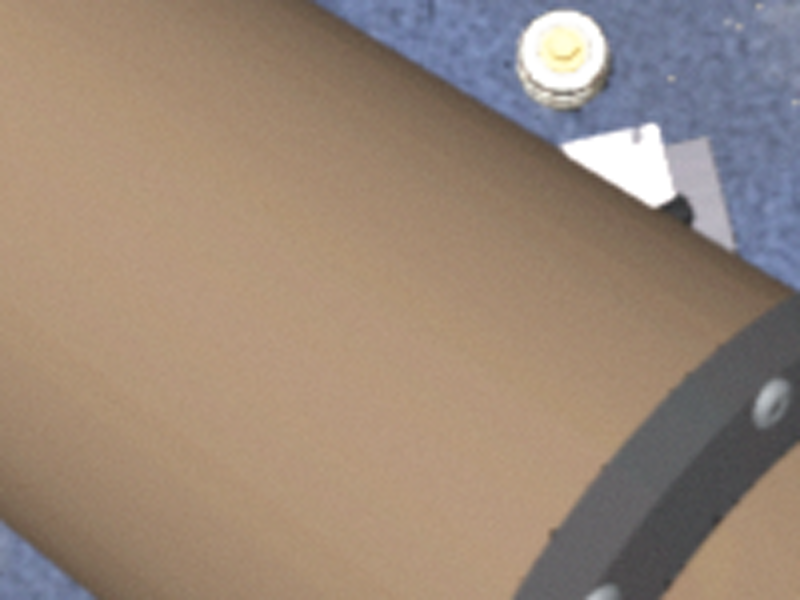

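The side view shows the tab at (280,140) beside the end stop, the handle still parked at (530,220), and the plug and cap in place. The tab moved 60.4 mm by depth. The top view is mostly blocked by the arm.

```bash
python3 -m pendant '[[[0,0,0,0,0,0,0],[0,0,0,0,0,0,0],[0,0,0,0,0,0,0]]]'; python3 -c "
from cell import arm; print(arm.sign_off())"
```

```text
clock: 24.98
position: [0.516, 0.2382, 0.2159]
ee_rot: [0.394, -3.115, 0.001]
force: [0.3, 0.0, 0.1]
width: 0.999
the job is handed in; nothing more can be done
None
```

The plunger is parked in the rest notch and the carriage is against the rubber buffer. I handed the job in at about 25 s, with the gripper open and clear.

- **Plunger:** I lifted it about 15 mm, turned it clockwise past the start of the land, then let the pin ride until it dropped into the notch. By depth, the handle top stands 7.7 mm above its locked height with the bar about 68° clockwise. My tool angle had suggested about 73°; I didn't look into the gap. The handle height was the same after the slide.
- **Carriage:** I slid it by the tab until it stalled at the buffer with 10 N, eased off and let go. The depth image taken after letting go shows 60.4 mm of travel.
- **Feeling for the notch:** The first try with a 3 N grip only twisted the bar in the jaws, because pin friction was too high. I raised the grip to 16 N, where the wrist read about 10 N pressing down on top of the spring.
- **Not fully checked:** The spark plug and cap look unmoved. The arm blocked the final top view, so I did not re-check the spanner, but nothing went near it.

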